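# Find the rattling findings tin and hold it out

### The job

One of the three sealed blue-lidded tins on the jeweller's bench has a loose steel ball in it; the other two are packed tight. Pick the tins up one at a time and shake or rock each in the air to find the one that rattles, setting any silent tin back upright where it stood. Finish still gripping the rattling tin, held level and still about 15 cm above the round teal pad, and leave the hammer, caliper and bur stand alone.

Things in the scene. Friction and masses are not known exactly. Their poses are not given: they have to be found in the camera images.
- tin_a: One of three outwardly identical sealed tins (aluminium, dark seam, blue lid): a rigid box 100 mm long (x), 56 mm wide (y), 44 mm high (z), to be gripped across the 56 mm. Origin: centre of its underside, z up. Stands on the bench with x within 0.5 rad of world x. The three places are about 20 cm apart along y; which tin stands where changes from start to start.
- tin_b: Another of the three identical tins. In one of them, drawn anew each start, a 28 mm, 90 g steel ball (loose_ball, pose not given) can roll 64 mm along the tin's x. The inner floor falls 0.08 rad from the middle to both ends: tilted 0.3 rad about y the ball rolls to the low end within 0.6 s, knocks, and stays there when levelled; end to end shifts the tool's moment about y by 0.055 N m.
- tin_c: Another of the three identical tins. In the silent tins nothing moves at all. A tin without the ball weighs 105 to 385 g, at random, so weight does not tell which one rattles; without the ball its centre of mass is about at its middle.
- pad: Round teal hand-over pad lying fixed on the bench beyond the tins: 120 mm in diameter, 3 mm thick. Origin: centre of its underside. Its place varies.
- hammer: Bystander: a goldsmith's hammer lying on the right (-y) of the bench, 240 mm long (its x), wooden handle. Origin on the bench beneath it. Leave alone.
- caliper: Bystander: a sliding caliper with a black display block, 190 mm long (its x), 12 mm high, lying beyond the pad. Origin: on the bench under the middle of its beam. Leave alone.
- bur_stand: Bystander: lilac stepped round stand with small burs, 130 mm in diameter, 115 mm high, on the left (+y). Origin: centre of its underside. Leave alone.
Not all that is in view belongs to the job. Leave any white or yellow look-alike of the tin_a alone. What is shaped like the tin_c but green is not meant.

How it is judged (in metres and radians):
On the way:
1. the tin that rattles has been lifted clear of the bench and shaken or rocked so that the ball rolls in it (height (world z) of loose_ball_center above 0.06 m and angular speed of loose_ball above 4 rad/s), for 0.04 s.
At the end, for the whole second after the job is handed in: The rattling tin is still gripped by the fingers, held still and level (within 0.2 rad) with its underside 8 to 25 cm above the bench and its middle within 5 cm, seen from above, of the pad's centre; the two silent tins stand upright on the bench within 6 cm of where they started (height (world z) of loose_ball_center above 0.08 m and ((height (world z) of tin_a between 0.08 and 0.25 m and horizontal distance between tin_a and pad below 0.05 m and angle between tin_a's own z axis and vertical below 0.2 rad and linear speed of tin_a below 0.05 m/s and contact force between tin_a and the fingers above 3 N and height (world z) of each of tin_b, tin_c below 0.012 m and angle between each of tin_b, tin_c's own z axis and vertical below 0.1 rad and distance of each of tin_b, tin_c from where it was at the start of the episode below 0.06 m and linear speed of each of tin_b, tin_c below 0.03 m/s) or (height (world z) of tin_b between 0.08 and 0.25 m and horizontal distance between tin_b and pad below 0.05 m and angle between tin_b's own z axis and vertical below 0.2 rad and linear speed of tin_b below 0.05 m/s and contact force between tin_b and the fingers above 3 N and height (world z) of each of tin_a, tin_c below 0.012 m and angle between each of tin_a, tin_c's own z axis and vertical below 0.1 rad and distance of each of tin_a, tin_c from where it was at the start of the episode below 0.06 m and linear speed of each of tin_a, tin_c below 0.03 m/s) or (height (world z) of tin_c between 0.08 and 0.25 m and horizontal distance between tin_c and pad below 0.05 m and angle between tin_c's own z axis and vertical below 0.2 rad and linear speed of tin_c below 0.05 m/s and contact force between tin_c and the fingers above 3 N and height (world z) of each of tin_a, tin_b below 0.012 m and angle between each of tin_a, tin_b's own z axis and vertical below 0.1 rad and distance of each of tin_a, tin_b from where it was at the start of the episode below 0.06 m and linear speed of each of tin_a, tin_b below 0.03 m/s))); the arm keeps its last pose, push and grip.
It fails at once if the hammer was disturbed (moved over 2 cm) (distance of hammer from where it was at the start of the episode above 0.02 m).
It fails at once if the caliper was disturbed (moved over 2 cm) (distance of caliper from where it was at the start of the episode above 0.02 m).
It fails at once if the bur stand was disturbed (moved over 2 cm) (distance of bur_stand from where it was at the start of the episode above 0.02 m).
It also fails if it takes over 72 s, if anything falls off the work surface, if the arm or the gripper's body presses on something with over 40 N, if the wrist force passes 120 N, or if a joint passes its speed limit or range.

### The arm

A 6-joint arm with a two-finger parallel gripper is mounted at the origin on the work surface. World frame = base frame: x ahead of the robot, y to its left, z up, the work surface at z = 0. Lengths are in m, angles in degrees, forces in N, time in s.
With the tool pointing down it reaches from about 0.4 to 0.825 m from the base axis. Payload 7 kg.
Tool frame: the origin (TCP) lies midway between the tips of the shut fingers; the grasp point (between the pads) lies 19 mm behind it (ctrl.hold_point_z is the distance from the TCP to the grasp point, in m); z points along the fingers, y is the line along which they close (so a half turn about z gives the same grasp; the last joint's range is limited). The gripper opens to 88 mm and grips with 3 to 60 N. Pads are 19 mm wide; open, the fingers measure 130 mm over their backs; the gripper's body (78 mm by 193 mm) begins 47 mm behind the grasp point.
Start: joints at [-53.623, 20.546, 0.682, 0, -70.136, -16.507], TCP at [0.229, -0.635, 0.227] pointing down, gripper open.
Joint ranges: [-176.03, 176.03], [-82.01, 121.73], [-58.28, 71.71], [-173.87, 95.51], [-174.79, -0.11], [-173.66, 173.66]. Speed limits (degrees/s): [136.94, 136.94, 172.46, 180, 180, 180].

### API

Orientations are given as [roll, pitch, yaw] about the fixed x, y, z axes, in that order (R = Rz(yaw) Ry(pitch) Rx(roll)).
In Python, from plant import ctrl gives the robot as it stands.
- The arm moves only by the tool apply_moves, never from a script. Its argument "deltas" is a list of rows, each an object with "fingers": the finger opening in mm, from 0 to 87.6; "delta_pos": the shift along the tool's x, y, z in mm, a list of three; "angular": the turn, a rotation vector about the tool's x, y, z in degrees, a list of three. A call has 1 to 10 rows; each row is the pose to reach, as a shift and turn from the pose commanded when the call began, along the tool's axes at that moment; what a row does not reach only later rows make up. A row lasts 1/10 s, in which the tool goes at most 50 mm and 8.59 degrees, less where a joint would pass 70% of its speed; a pose out of reach is approached as far as the arm can. A call with a gripper value outside its range is refused whole. The fingers move at their own pace and stop on an object; the grip force is fixed at half the most. Time passes only in rows, so rows that repeat a pose let the fingers close. It gives the time, the measured TCP pose, the force, the opening and the grip force at its end, in the units of the state.
- ctrl.get_obs(): the state, without advancing time (a new reading comes with each control period).
- ctrl.snapshot(name): name is "side" or "top" or "wrist"; returns the picture (420x560x3 uint8, red, green, blue); there is no depth.
- ctrl.camera_params(name): a dict with "fx", "fy", "cx", "cy" (pixels), "cam_to_world" (4x4, takes a point from camera to world coordinates); the wrist camera has in their place "mount" (4x4, takes a point from camera to tool coordinates, whose origin is the TCP and whose axes are the flange's). Camera axes: x right, y up, looking along -z (the intrinsics and any distortion apply to the point x, -y, -z); pixel columns grow to the right and rows downward; lengths in m; the calibration is good to about 2 mm. A picture is of the moment at which its call begins: read the wrist's pose just before it. camera_params takes no time and is no camera call.
- ctrl.close_job(): hands the job in; it is judged then, once.
The state is a dict: "clock": time; "joint_pos": joint angles; "qvel": joint speeds; "tau": joint torques, N m; "tool_pos": TCP position; "orientation": TCP orientation; "force": force on the tool from outside, world axes, zero at the start; "moment": the same for the moment, N m; "opening": finger opening in m; "gripper_force": force on a finger pad.
Only numpy, scipy, OpenCV 4.12 (cv2) and the standard library are available. Lean on these libraries where they do the work, as an engineer would, in place of code of your own. Each camera call takes 0.05 s, during which the arm holds its last target. There are 200 camera calls.

## Working session

There is one attempt and no reset: what is moved stays moved. The work goes in short steps, Python scripts to look and compute and a tool call to move; the robot and the scene stay as the last step left them, time stands still between calls to the robot, and variables do not carry over. Pictures are saved under pics/ and viewed, at most 10 in all, crops included, and the job is handed in when it is done.

Besides the shell and the picture viewer there is one more tool, called after ">>>" as name(argument=value, ...) on one line, values as JSON. apply_moves: Moves the arm, as the interface text tells. Its arguments: {"type":"object","properties":{"deltas":{"type":"array"}},"required":["deltas"]}

```bash
mkdir -p pics; ls
python3 - <<'E'
from plant import ctrl
import cv2,numpy as np
o=ctrl.get_obs();print(o)
for n in("top","side"):
    im=ctrl.snapshot(n);cv2.imwrite(f"pics/{n}0.png",im[:,:,::-1])
    print({k:np.round(v,4).tolist() if not isinstance(v,str) else v for k,v in ctrl.camera_params(n).items()})
E
```

```text
pics
{'clock': 0.0, 'joint_pos': array([-5.36227190e+01,  2.05921998e+01,  6.32072902e-01, -2.14603642e-02,
       -7.01367949e+01, -1.65051814e+01]), 'qvel': array([-0.12575542, -0.00948388, -0.04631875,  0.0114121 , -0.01919614,
       -0.00809087]), 'tau': array([ 8.41993005e-04, -5.82717955e+01,  2.93066114e+01,  6.99734107e+00,
        6.89045613e-03, -2.41413736e-04]), 'tool_pos': array([ 0.22922859, -0.63433756,  0.22559694]), 'orientation': array([ 1.79901340e+02, -8.19594669e-03, -1.60135202e+02]), 'force': array([ 0.46773017,  0.13397181, -0.78580843]), 'moment': array([ 0.01173668,  0.01048203, -0.02600961]), 'gripper_force': 0.0, 'opening': 0.08761359910854762}
{'fx': 385.9421, 'fy': 385.9421, 'cx': 270.8013, 'cy': 208.5511, 'cam_to_world': [[0.003, 0.9837, -0.1798, 0.3877], [-1.0, 0.0033, 0.0011, 0.0138], [0.0016, 0.1798, 0.9837, 0.916], [0.0, 0.0, 0.0, 1.0]]}
{'fx': 387.7696, 'fy': 387.7696, 'cx': 273.528, 'cy': 208.531, 'cam_to_world': [[0.9498, 0.1604, -0.2685, 0.3052], [-0.3122, 0.5362, -0.7842, -0.6895], [0.0182, 0.8287, 0.5594, 0.5464], [0.0, 0.0, 0.0, 1.0]]}
```

View pics/top0.png

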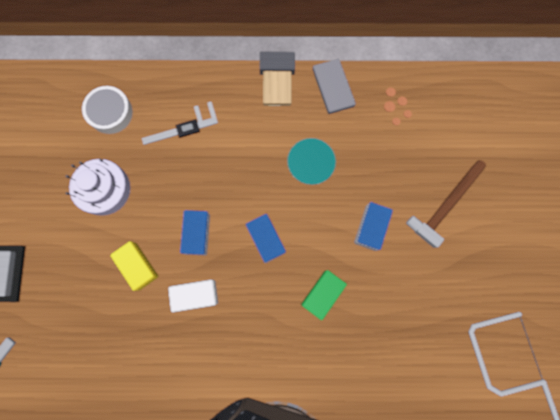

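View pics/side0.png

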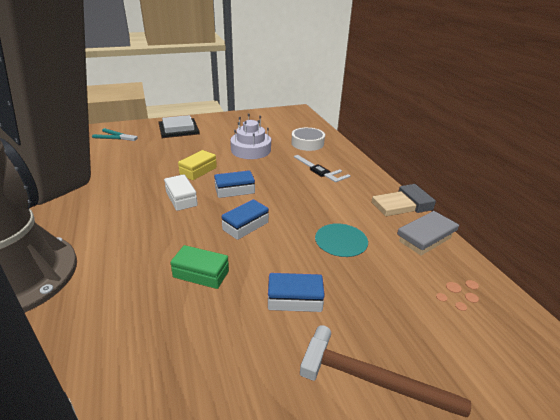

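Top view: the blue tins are at (195,232), (266,238) and (375,226), and the teal pad is at (312,161). Possible confusions are the yellow box (133,266), the white one (192,296), the green one (325,295) and the grey box (334,86). I choose the three blue ones. The hammer head is at (426,232), close to the right tin.

```bash
cat > h.py <<'E'
from plant import ctrl
import cv2,numpy as np
from scipy.spatial.transform import Rotation as R
def pix2w(p,cam,z):
    c=ctrl.camera_params(cam);T=np.array(c["cam_to_world"])
    d=T[:3,:3]@np.array([(p[0]-c["cx"])/c["fx"],-(p[1]-c["cy"])/c["fy"],-1])
    return T[:3,3]+d*(z-T[2,3])/d[2]
def blobs(im,cam,lo,hi,z,amin=300):
    m=cv2.inRange(cv2.cvtColor(im,cv2.COLOR_RGB2HSV),lo,hi)
    out=[]
    for c in cv2.findContours(m,cv2.RETR_EXTERNAL,cv2.CHAIN_APPROX_NONE)[0]:
        if cv2.contourArea(c)<amin: continue
        w=np.array([pix2w(p[0],cam,z)[:2] for p in c],np.float32)
        (x,y),(a,b),t=cv2.minAreaRect(w*1000)
        if a<b:a,b,t=b,a,t+90
        out.append(np.round([x,y,a,b,(t+90)%180-90],1))
    return out
def goto(x,y,z,yaw):
    """delta_pos (mm) and rotvec for world TCP pose, tool down, tool yaw"""
    o=ctrl.get_obs();R0=R.from_euler('xyz',o["orientation"],degrees=True)
    Rt=R.from_euler('xyz',[180,0,yaw],degrees=True)
    return np.round(R0.inv().apply(np.array([x,y,z])/1-o["tool_pos"]*1000),1),np.round((R0.inv()*Rt).as_rotvec(degrees=True),1)
BLUE=((105,120,60),(125,255,255));TEAL=((80,120,50),(97,255,255))
E
python3 - <<'E'
from h import *
im=cv2.imread("pics/top0.png")[:,:,::-1].copy()
for b in blobs(im,"top",*BLUE,44):pass
print("blue",*blobs(im,"top",*BLUE,0.044));print("teal",*blobs(im,"top",*TEAL,0.003))
s=cv2.imread("pics/side0.png")[:,:,::-1].copy();print("side teal",*blobs(s,"side",*TEAL,0.003))
print("side blue",*blobs(s,"side",*BLUE,0.044))
print("hammer head",pix2w((412,220),"top",.02),pix2w((440,243),"top",.02),"green",pix2w((325,295),"top",.044))
cv2.imwrite("pics/crop.png",cv2.resize(im[140:320,100:460],None,fx=2,fy=2,interpolation=cv2.INTER_CUBIC)[:,:,::-1])
E
```

```text
blue [480.5  25.1  94.7  50.9  27.1] [492.6 187.4  95.9  52.6  -2.3] [ 508.8 -223.8   95.7   51.9  -19.7]
teal [674.5 -85.7 112.8 111.2  43.9]
side teal [673.3 -88.5 115.3 114.2 -45.6]
side blue [ 507.3 -230.5   97.2   61.   -19.9] [478.7  17.3 103.1  60.5  26.9] [491.8 178.8  95.9  66.1  -2.4]
hammer head [ 0.52522253 -0.31884922  0.02      ] [ 0.47138596 -0.38056196  0.02      ] green [ 0.35351834 -0.10731285  0.044     ]
```

View pics/crop.png

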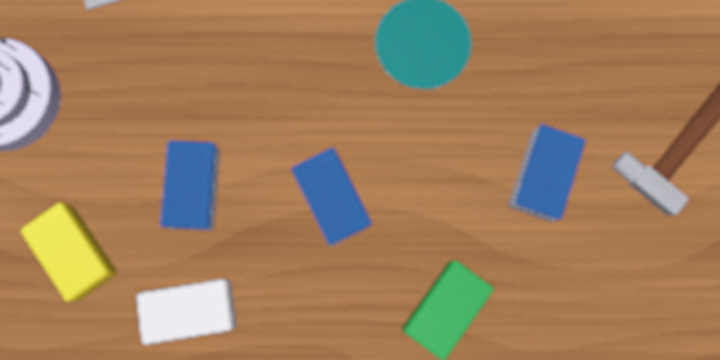

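The crop confirms three blue-lidded tins. Their measured sizes match the spec (about 96x52 mm against 100x56), and the pad measures about 113 mm against 120. I start with the right tin.

```bash
python3 -c "
from h import *
print(goto(509,-224,130,160))"
```

```text
(array([-402.6,  290.8,   96.1]), array([ 0.1, -0. , 39.9]))
```

>>> apply_moves(deltas=[{"fingers": 87.6,"delta_pos": [-403,291,96],"angular": [0,0,40]},{"fingers": 87.6,"delta_pos": [-403,291,96],"angular": [0,0,40]},{"fingers": 87.6,"delta_pos": [-403,291,96],"angular": [0,0,40]},{"fingers": 87.6,"delta_pos": [-403,291,96],"angular": [0,0,40]},{"fingers": 87.6,"delta_pos": [-403,291,96],"angular": [0,0,40]},{"fingers": 87.6,"delta_pos": [-403,291,96],"angular": [0,0,40]},{"fingers": 87.6,"delta_pos": [-403,291,96],"angular": [0,0,40]},{"fingers": 87.6,"delta_pos": [-403,291,96],"angular": [0,0,40]},{"fingers": 87.6,"delta_pos": [-403,291,96],"angular": [0,0,40]},{"fingers": 87.6,"delta_pos": [-403,291,96],"angular": [0,0,40]}])

```text
clock: 1.1
tool_pos: [0.5015, -0.2349, 0.1331]
orientation: [180.0, -0.0, 159.9]
force: [1.2, -0.5, 0.2]
opening: 0.088
gripper_force: 0.0
```

```bash
cat >> h.py <<'E'
def wrist_blue(z=0.044,save=None):
    o=ctrl.get_obs();c=ctrl.camera_params("wrist");im=ctrl.snapshot("wrist")
    if save:cv2.imwrite(save,im[:,:,::-1])
    T=np.eye(4);T[:3,:3]=R.from_euler('xyz',o["orientation"],degrees=True).as_matrix();T[:3,3]=o["tool_pos"]
    T=T@np.array(c["mount"]);W=dict(c,cam_to_world=T);old=ctrl.camera_params
    ctrl_cp=globals()['pix2w']
    def p2(p,cam,z):
        d=T[:3,:3]@np.array([(p[0]-c["cx"])/c["fx"],-(p[1]-c["cy"])/c["fy"],-1]);return T[:3,3]+d*(z-T[2,3])/d[2]
    globals()['pix2w']=p2
    r=blobs(im,"wrist",*BLUE,z);globals()['pix2w']=ctrl_cp
    return r
E
python3 -c "
from h import *
print(*wrist_blue(save='pics/w1.png'))
print(goto(509,-224,8,160))"
```

```text
[ 509.7 -220.7   96.7   47.4  -19.5] [458.8 -15.5  31.3  14.   -6.1]
(array([ -1.7,   7.5, 123.7]), array([ 0., -0.,  0.]))
```

View pics/w1.png

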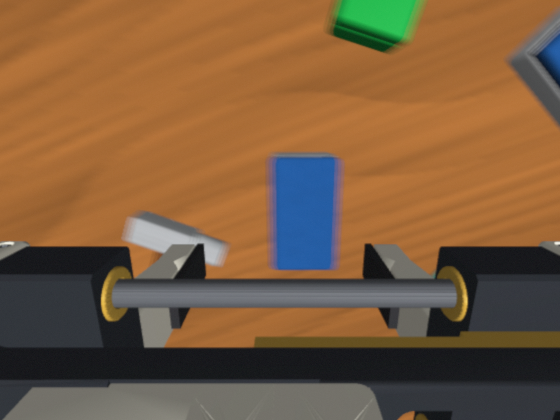

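The wrist view shows the lid centred at (304,212) and the hammer head at (175,238), clear of the left finger (185,285). I descend partway and check.

>>> apply_moves(deltas=[{"fingers": 87.6,"delta_pos": [-1,9,40],"angular": [0,0,0]},{"fingers": 87.6,"delta_pos": [-1,9,70],"angular": [0,0,0]},{"fingers": 87.6,"delta_pos": [-1,9,70],"angular": [0,0,0]}])

```text
clock: 1.45
tool_pos: [0.5019, -0.2277, 0.0596]
orientation: [-179.9, -0.4, 159.9]
force: [-0.7, -0.2, 0.2]
opening: 0.0876
gripper_force: 0.0
```

```bash
python3 -c "
from h import *
print(goto(509.5,-222,8,160),ctrl.get_obs()['tool_pos'])"
```

```text
(array([-5.6,  8. , 51.6]), array([-0.1, -0.4, -0.1])) [ 0.50191631 -0.22766567  0.05962424]
```

>>> apply_moves(deltas=[{"fingers": 87.6,"delta_pos": [-5,8,0],"angular": [0,0,0]},{"fingers": 87.6,"delta_pos": [-5,8,0],"angular": [0,0,0]},{"fingers": 87.6,"delta_pos": [-5,8,0],"angular": [0,0,0]}])

```text
clock: 1.75
tool_pos: [0.5136, -0.2231, 0.0652]
orientation: [180.0, 0.2, 159.9]
force: [0.5, 0.2, 0.7]
opening: 0.0877
gripper_force: 0.0
```

```bash
python3 -c "
from h import *
print(goto(509.5,-222,8,160),ctrl.get_obs()['tool_pos'])"
```

```text
(array([ 4.4, -0.4, 57.1]), array([ 0. ,  0.2, -0.1])) [ 0.51364337 -0.22310297  0.06516119]
```

>>> apply_moves(deltas=[{"fingers": 87.6,"delta_pos": [4,0,30],"angular": [0,0,0]},{"fingers": 87.6,"delta_pos": [4,0,50],"angular": [0,0,0]},{"fingers": 87.6,"delta_pos": [4,0,56],"angular": [0,0,0]},{"fingers": 87.6,"delta_pos": [4,0,56],"angular": [0,0,0]},{"fingers": 87.6,"delta_pos": [4,0,56],"angular": [0,0,0]}])

```text
clock: 2.25
tool_pos: [0.5095, -0.2218, 0.0087]
orientation: [180.0, 0.1, 159.9]
force: [0.4, 0.7, 0.5]
opening: 0.0879
gripper_force: 0.0
```

>>> apply_moves(deltas=[{"fingers": 45,"delta_pos": [0,0,0],"angular": [0,0,0]},{"fingers": 45,"delta_pos": [0,0,0],"angular": [0,0,0]},{"fingers": 45,"delta_pos": [0,0,0],"angular": [0,0,0]},{"fingers": 45,"delta_pos": [0,0,0],"angular": [0,0,0]},{"fingers": 45,"delta_pos": [0,0,0],"angular": [0,0,0]},{"fingers": 45,"delta_pos": [0,0,0],"angular": [0,0,0]}])

```text
clock: 2.85
tool_pos: [0.5087, -0.2216, 0.0078]
orientation: [-180.0, 0.0, 159.9]
force: [-1.1, -0.9, 3.9]
opening: 0.056
gripper_force: 30.0
```

Gripped at 56 mm. Next I lift and rock about tool y, then compare the moment after tilting each way.

>>> apply_moves(deltas=[{"fingers": 45,"delta_pos": [0,0,-40],"angular": [0,0,0]},{"fingers": 45,"delta_pos": [0,0,-80],"angular": [0,0,0]},{"fingers": 45,"delta_pos": [0,0,-120],"angular": [0,0,0]},{"fingers": 45,"delta_pos": [0,0,-140],"angular": [0,8,0]},{"fingers": 45,"delta_pos": [0,0,-140],"angular": [0,16,0]},{"fingers": 45,"delta_pos": [0,0,-140],"angular": [0,20,0]},{"fingers": 45,"delta_pos": [0,0,-140],"angular": [0,20,0]},{"fingers": 45,"delta_pos": [0,0,-140],"angular": [0,20,0]},{"fingers": 45,"delta_pos": [0,0,-140],"angular": [0,20,0]},{"fingers": 45,"delta_pos": [0,0,-140],"angular": [0,20,0]}])

```text
clock: 3.85
tool_pos: [0.5082, -0.2213, 0.1481]
orientation: [180.0, -19.9, 159.9]
force: [0.6, -0.1, -2.1]
opening: 0.0555
gripper_force: 30.0
```

>>> apply_moves(deltas=[{"fingers": 45,"delta_pos": [0,0,0],"angular": [0,0,0]},{"fingers": 45,"delta_pos": [0,0,0],"angular": [0,0,0]},{"fingers": 45,"delta_pos": [0,0,0],"angular": [0,-8,0]},{"fingers": 45,"delta_pos": [0,0,0],"angular": [0,-16,0]},{"fingers": 45,"delta_pos": [0,0,0],"angular": [0,-20,0]},{"fingers": 45,"delta_pos": [0,0,0],"angular": [0,-20,0]},{"fingers": 45,"delta_pos": [0,0,0],"angular": [0,-20,0]},{"fingers": 45,"delta_pos": [0,0,0],"angular": [0,-20,0]},{"fingers": 45,"delta_pos": [0,0,0],"angular": [0,-20,0]}])

```text
clock: 4.75
tool_pos: [0.5092, -0.2217, 0.1472]
orientation: [-180.0, -0.1, 159.9]
force: [0.8, -0.0, -2.1]
opening: 0.056
gripper_force: 30.0
```

```bash
cat >> h.py <<'E'
def mom(n=8):
    a=[];f=[]
    for _ in range(n):
        o=ctrl.get_obs();R0=R.from_euler('xyz',o["orientation"],degrees=True)
        a.append(R0.inv().apply(o["moment"]));f.append(o["force"][2]);ctrl.snapshot("wrist")
    print("M tool",np.mean(a,0).round(4),"sd",np.std(a,0).round(4),"fz",np.mean(f).round(2),"pose",o["tool_pos"].round(4),o["orientation"].round(2),"open",o["opening"],"t",o["clock"])
E
python3 -c "
from h import *
mom()"
```

```text
M tool [ 0.028  -0.0569  0.0028] sd [0.0272 0.0146 0.0335] fz -1.85 pose [ 0.5087 -0.2216  0.1472] [-1.7999e+02 -3.0000e-02  1.5987e+02] open 0.05584536467996466 t 5.1
```

>>> apply_moves(deltas=[{"fingers": 45,"delta_pos": [0,0,0],"angular": [0,-8,0]},{"fingers": 45,"delta_pos": [0,0,0],"angular": [0,-16,0]},{"fingers": 45,"delta_pos": [0,0,0],"angular": [0,-20,0]},{"fingers": 45,"delta_pos": [0,0,0],"angular": [0,-20,0]},{"fingers": 45,"delta_pos": [0,0,0],"angular": [0,-20,0]},{"fingers": 45,"delta_pos": [0,0,0],"angular": [0,-20,0]},{"fingers": 45,"delta_pos": [0,0,0],"angular": [0,-20,0]},{"fingers": 45,"delta_pos": [0,0,0],"angular": [0,-20,0]},{"fingers": 45,"delta_pos": [0,0,0],"angular": [0,-20,0]}])

```text
clock: 6.05
tool_pos: [0.5091, -0.2217, 0.1474]
orientation: [-180.0, 20.0, 159.9]
force: [0.4, -0.6, -1.7]
opening: 0.0559
gripper_force: 30.0
```

>>> apply_moves(deltas=[{"fingers": 45,"delta_pos": [0,0,0],"angular": [0,8,0]},{"fingers": 45,"delta_pos": [0,0,0],"angular": [0,16,0]},{"fingers": 45,"delta_pos": [0,0,0],"angular": [0,20,0]},{"fingers": 45,"delta_pos": [0,0,0],"angular": [0,20,0]},{"fingers": 45,"delta_pos": [0,0,0],"angular": [0,20,0]},{"fingers": 45,"delta_pos": [0,0,0],"angular": [0,20,0]},{"fingers": 45,"delta_pos": [0,0,0],"angular": [0,20,0]}])

```text
clock: 6.75
tool_pos: [0.5078, -0.2214, 0.1476]
orientation: [-180.0, 0.0, 159.9]
force: [1.0, -0.5, -0.5]
opening: 0.0562
gripper_force: 30.0
```

```bash
python3 -c "
from h import *
mom()"
```

```text
M tool [ 0.0335 -0.0335  0.0012] sd [0.0165 0.0315 0.0336] fz -1.54 pose [ 0.5086 -0.2214  0.1478] [1.7999e+02 3.0000e-02 1.5988e+02] open 0.05598995301135629 t 7.1
```

The difference is 0.023, which is ambiguous against the noise, so I take more samples.

```bash
python3 -c "
from h import *
mom(25)"
```

```text
M tool [ 0.0345 -0.0295  0.0066] sd [0.0273 0.0291 0.0258] fz -1.59 pose [ 0.5087 -0.2215  0.1475] [1.8000e+02 1.0000e-02 1.5987e+02] open 0.056123316922632144 t 8.35
```

>>> apply_moves(deltas=[{"fingers": 45,"delta_pos": [0,0,0],"angular": [0,8,0]},{"fingers": 45,"delta_pos": [0,0,0],"angular": [0,16,0]},{"fingers": 45,"delta_pos": [0,0,0],"angular": [0,20,0]},{"fingers": 45,"delta_pos": [0,0,0],"angular": [0,20,0]},{"fingers": 45,"delta_pos": [0,0,0],"angular": [0,20,0]},{"fingers": 45,"delta_pos": [0,0,0],"angular": [0,20,0]},{"fingers": 45,"delta_pos": [0,0,0],"angular": [0,20,0]},{"fingers": 45,"delta_pos": [0,0,0],"angular": [0,20,0]},{"fingers": 45,"delta_pos": [0,0,0],"angular": [0,20,0]}])

```text
clock: 9.3
tool_pos: [0.5085, -0.2214, 0.1482]
orientation: [180.0, -19.9, 159.9]
force: [-0.1, -0.1, -2.3]
opening: 0.0558
gripper_force: 30.0
```

>>> apply_moves(deltas=[{"fingers": 45,"delta_pos": [0,0,0],"angular": [0,-8,0]},{"fingers": 45,"delta_pos": [0,0,0],"angular": [0,-16,0]},{"fingers": 45,"delta_pos": [0,0,0],"angular": [0,-20,0]},{"fingers": 45,"delta_pos": [0,0,0],"angular": [0,-20,0]},{"fingers": 45,"delta_pos": [0,0,0],"angular": [0,-20,0]},{"fingers": 45,"delta_pos": [0,0,0],"angular": [0,-20,0]},{"fingers": 45,"delta_pos": [0,0,0],"angular": [0,-20,0]}])

```text
clock: 10.0
tool_pos: [0.5093, -0.2217, 0.1472]
orientation: [-180.0, -0.1, 159.9]
force: [-0.5, 1.3, -1.7]
opening: 0.0557
gripper_force: 30.0
```

```bash
python3 -c "
from h import *
mom(25)"
```

```text
M tool [ 0.0475 -0.0352 -0.0045] sd [0.0311 0.0236 0.0355] fz -1.6 pose [ 0.5086 -0.2215  0.1475] [180.    -0.   159.87] open 0.055781577403430635 t 11.2
```

The difference is 0.006 ± 0.007, so this tin is silent. I set it back.

>>> apply_moves(deltas=[{"fingers": 45,"delta_pos": [0,0,45],"angular": [0,0,0]},{"fingers": 45,"delta_pos": [0,0,90],"angular": [0,0,0]},{"fingers": 45,"delta_pos": [0,0,120],"angular": [0,0,0]},{"fingers": 45,"delta_pos": [0,0,134],"angular": [0,0,0]},{"fingers": 45,"delta_pos": [0,0,139],"angular": [0,0,0]},{"fingers": 45,"delta_pos": [0,0,139],"angular": [0,0,0]},{"fingers": 87.6,"delta_pos": [0,0,139],"angular": [0,0,0]},{"fingers": 87.6,"delta_pos": [0,0,139],"angular": [0,0,0]},{"fingers": 87.6,"delta_pos": [0,0,139],"angular": [0,0,0]},{"fingers": 87.6,"delta_pos": [0,0,139],"angular": [0,0,0]}])

```text
clock: 12.25
tool_pos: [0.5089, -0.2216, 0.0089]
orientation: [180.0, 0.0, 159.9]
force: [1.0, 0.0, -0.9]
opening: 0.0826
gripper_force: 0.0
```

>>> apply_moves(deltas=[{"fingers": 87.6,"delta_pos": [0,0,-50],"angular": [0,0,0]},{"fingers": 87.6,"delta_pos": [0,0,-100],"angular": [0,0,0]},{"fingers": 87.6,"delta_pos": [0,0,-120],"angular": [0,0,0]},{"fingers": 87.6,"delta_pos": [0,0,-120],"angular": [0,0,0]},{"fingers": 87.6,"delta_pos": [0,0,-120],"angular": [0,0,0]}])

```text
clock: 12.75
tool_pos: [0.5086, -0.2214, 0.1289]
orientation: [180.0, 0.1, 159.9]
force: [-0.6, 0.9, -0.5]
opening: 0.0878
gripper_force: 0.0
```

```bash
python3 -c "
from h import *
print(ctrl.get_obs()['tool_pos'],goto(481,24,125,-153))"
```

```text
[ 0.50863636 -0.22140773  0.12886862] (array([110.5, 220.9,   3.9]), array([  0. ,   0.1, -47.1]))
```

>>> apply_moves(deltas=[{"fingers": 87.6,"delta_pos": [110,221,4],"angular": [0,0,-47]},{"fingers": 87.6,"delta_pos": [110,221,4],"angular": [0,0,-47]},{"fingers": 87.6,"delta_pos": [110,221,4],"angular": [0,0,-47]},{"fingers": 87.6,"delta_pos": [110,221,4],"angular": [0,0,-47]},{"fingers": 87.6,"delta_pos": [110,221,4],"angular": [0,0,-47]},{"fingers": 87.6,"delta_pos": [110,221,4],"angular": [0,0,-47]},{"fingers": 87.6,"delta_pos": [110,221,4],"angular": [0,0,-47]},{"fingers": 87.6,"delta_pos": [110,221,4],"angular": [0,0,-47]},{"fingers": 87.6,"delta_pos": [110,221,4],"angular": [0,0,-47]}])

```text
clock: 13.65
tool_pos: [0.4811, 0.0229, 0.1239]
orientation: [180.0, -0.1, -153.3]
force: [0.7, -0.2, -0.1]
opening: 0.0879
gripper_force: 0.0
```

```bash
python3 -c "
from h import *
print(*wrist_blue())
b=blobs(ctrl.snapshot('top'),'top',*BLUE,0.044);print('top',*b)
print(ctrl.get_obs()['tool_pos'],goto(481,26,8,-153))"
```

```text
[479.4  25.6  97.3  53.9  26.8] [ 488.4 -186.3   67.1   29.1   12.4]
top [ 509.7 -222.    95.8   51.6  -20.3]
[0.4812839  0.02282588 0.12416833] (array([ -1.3,   3. , 116.2]), array([ 0. , -0. , -0.3]))
```

Right tin is standing at (510,-222), against about (509,-224) at the start. Next is the middle tin.

>>> apply_moves(deltas=[{"fingers": 87.6,"delta_pos": [0,3,40],"angular": [0,0,0]},{"fingers": 87.6,"delta_pos": [0,3,80],"angular": [0,0,0]},{"fingers": 87.6,"delta_pos": [0,3,108],"angular": [0,0,0]},{"fingers": 87.6,"delta_pos": [0,3,116],"angular": [0,0,0]},{"fingers": 87.6,"delta_pos": [0,3,116],"angular": [0,0,0]},{"fingers": 45,"delta_pos": [0,3,116],"angular": [0,0,0]},{"fingers": 45,"delta_pos": [0,3,116],"angular": [0,0,0]},{"fingers": 45,"delta_pos": [0,3,116],"angular": [0,0,0]},{"fingers": 45,"delta_pos": [0,3,116],"angular": [0,0,0]},{"fingers": 45,"delta_pos": [0,3,116],"angular": [0,0,0]}])

```text
clock: 14.75
tool_pos: [0.4804, 0.0267, 0.0092]
orientation: [-180.0, 0.1, -153.1]
force: [-1.1, 1.0, 5.7]
opening: 0.0559
gripper_force: 30.0
```

>>> apply_moves(deltas=[{"fingers": 45,"delta_pos": [0,0,0],"angular": [0,0,0]},{"fingers": 45,"delta_pos": [0,0,-40],"angular": [0,0,0]},{"fingers": 45,"delta_pos": [0,0,-80],"angular": [0,0,0]},{"fingers": 45,"delta_pos": [0,0,-120],"angular": [0,0,0]},{"fingers": 45,"delta_pos": [0,0,-140],"angular": [0,8,0]},{"fingers": 45,"delta_pos": [0,0,-140],"angular": [0,16,0]},{"fingers": 45,"delta_pos": [0,0,-140],"angular": [0,20,0]},{"fingers": 45,"delta_pos": [0,0,-140],"angular": [0,20,0]},{"fingers": 45,"delta_pos": [0,0,-140],"angular": [0,20,0]},{"fingers": 45,"delta_pos": [0,0,-140],"angular": [0,20,0]}])

```text
clock: 15.75
tool_pos: [0.4794, 0.0263, 0.1484]
orientation: [180.0, -20.0, -153.1]
force: [0.1, 0.2, -2.6]
opening: 0.0558
gripper_force: 30.0
```

>>> apply_moves(deltas=[{"fingers": 45,"delta_pos": [0,0,0],"angular": [0,0,0]},{"fingers": 45,"delta_pos": [0,0,0],"angular": [0,0,0]},{"fingers": 45,"delta_pos": [0,0,0],"angular": [0,0,0]},{"fingers": 45,"delta_pos": [0,0,0],"angular": [0,-8,0]},{"fingers": 45,"delta_pos": [0,0,0],"angular": [0,-16,0]},{"fingers": 45,"delta_pos": [0,0,0],"angular": [0,-20,0]},{"fingers": 45,"delta_pos": [0,0,0],"angular": [0,-20,0]},{"fingers": 45,"delta_pos": [0,0,0],"angular": [0,-20,0]},{"fingers": 45,"delta_pos": [0,0,0],"angular": [0,-20,0]},{"fingers": 45,"delta_pos": [0,0,0],"angular": [0,-20,0]}])

```text
clock: 16.75
tool_pos: [0.4805, 0.0268, 0.1482]
orientation: [-180.0, -0.1, -153.1]
force: [0.4, 0.1, -3.8]
opening: 0.0555
gripper_force: 30.0
```

```bash
python3 -c "
from h import *
mom(22)"
```

```text
M tool [-0.0259  0.0408 -0.0048] sd [0.0242 0.0345 0.0258] fz -3.34 pose [0.48   0.0265 0.1485] [-180.     -0.   -153.13] open 0.05593333973837078 t 17.8
```

>>> apply_moves(deltas=[{"fingers": 45,"delta_pos": [0,0,0],"angular": [0,-8,0]},{"fingers": 45,"delta_pos": [0,0,0],"angular": [0,-16,0]},{"fingers": 45,"delta_pos": [0,0,0],"angular": [0,-20,0]},{"fingers": 45,"delta_pos": [0,0,0],"angular": [0,-20,0]},{"fingers": 45,"delta_pos": [0,0,0],"angular": [0,-20,0]},{"fingers": 45,"delta_pos": [0,0,0],"angular": [0,-20,0]},{"fingers": 45,"delta_pos": [0,0,0],"angular": [0,-20,0]},{"fingers": 45,"delta_pos": [0,0,0],"angular": [0,-20,0]},{"fingers": 45,"delta_pos": [0,0,0],"angular": [0,-20,0]}])

```text
clock: 18.75
tool_pos: [0.4803, 0.0267, 0.1483]
orientation: [-180.0, 20.0, -153.1]
force: [-0.3, -0.5, -3.3]
opening: 0.0558
gripper_force: 30.0
```

>>> apply_moves(deltas=[{"fingers": 45,"delta_pos": [0,0,0],"angular": [0,8,0]},{"fingers": 45,"delta_pos": [0,0,0],"angular": [0,16,0]},{"fingers": 45,"delta_pos": [0,0,0],"angular": [0,20,0]},{"fingers": 45,"delta_pos": [0,0,0],"angular": [0,20,0]},{"fingers": 45,"delta_pos": [0,0,0],"angular": [0,20,0]},{"fingers": 45,"delta_pos": [0,0,0],"angular": [0,20,0]},{"fingers": 45,"delta_pos": [0,0,0],"angular": [0,20,0]}])

```text
clock: 19.45
tool_pos: [0.4794, 0.0262, 0.1487]
orientation: [180.0, 0.1, -153.1]
force: [0.4, 0.7, -2.5]
opening: 0.0557
gripper_force: 30.0
```

```bash
python3 -c "
from h import *
mom(22)"
```

```text
M tool [-0.0123 -0.0106 -0.0005] sd [0.0249 0.0272 0.0326] fz -3.36 pose [0.48   0.0265 0.1485] [ 180.     -0.   -153.13] open 0.05588187495096568 t 20.5
```

The middle tin shifts by 0.051 N m, which matches the ball. One more flip to confirm.

>>> apply_moves(deltas=[{"fingers": 45,"delta_pos": [0,0,0],"angular": [0,8,0]},{"fingers": 45,"delta_pos": [0,0,0],"angular": [0,16,0]},{"fingers": 45,"delta_pos": [0,0,0],"angular": [0,24,0]},{"fingers": 45,"delta_pos": [0,0,0],"angular": [0,25,0]},{"fingers": 45,"delta_pos": [0,0,0],"angular": [0,25,0]},{"fingers": 45,"delta_pos": [0,0,0],"angular": [0,25,0]},{"fingers": 45,"delta_pos": [0,0,0],"angular": [0,25,0]},{"fingers": 45,"delta_pos": [0,0,0],"angular": [0,25,0]},{"fingers": 45,"delta_pos": [0,0,0],"angular": [0,25,0]}])

```text
clock: 21.45
tool_pos: [0.4799, 0.0264, 0.1495]
orientation: [-180.0, -24.9, -153.1]
force: [-0.0, -0.8, -3.4]
opening: 0.0558
gripper_force: 30.0
```

>>> apply_moves(deltas=[{"fingers": 45,"delta_pos": [0,0,0],"angular": [0,-8,0]},{"fingers": 45,"delta_pos": [0,0,0],"angular": [0,-16,0]},{"fingers": 45,"delta_pos": [0,0,0],"angular": [0,-24,0]},{"fingers": 45,"delta_pos": [0,0,0],"angular": [0,-25,0]},{"fingers": 45,"delta_pos": [0,0,0],"angular": [0,-25,0]},{"fingers": 45,"delta_pos": [0,0,0],"angular": [0,-25,0]},{"fingers": 45,"delta_pos": [0,0,0],"angular": [0,-25,0]}])

```text
clock: 22.15
tool_pos: [0.4807, 0.0268, 0.1484]
orientation: [-180.0, -0.1, -153.1]
force: [0.2, 0.6, -4.2]
opening: 0.0557
gripper_force: 30.0
```

```bash
python3 -c "
from h import *
mom(22);print(goto(675,-86,165,-153))"
```

```text
M tool [-0.0185  0.0396 -0.0013] sd [0.0357 0.0336 0.0248] fz -3.38 pose [0.48   0.0265 0.1485] [ 180.      0.   -153.13] open 0.055843437510140564 t 23.2
(array([-123. , -188.5,  -16.4]), array([ 0. ,  0. , -0.1]))
```

Confirmed: it returned to 0.040. I carry it to the pad.

>>> apply_moves(deltas=[{"fingers": 45,"delta_pos": [-12,-19,-8],"angular": [0,0,0]},{"fingers": 45,"delta_pos": [-30,-46,-16],"angular": [0,0,0]},{"fingers": 45,"delta_pos": [-50,-76,-16],"angular": [0,0,0]},{"fingers": 45,"delta_pos": [-70,-107,-16],"angular": [0,0,0]},{"fingers": 45,"delta_pos": [-90,-138,-16],"angular": [0,0,0]},{"fingers": 45,"delta_pos": [-107,-164,-16],"angular": [0,0,0]},{"fingers": 45,"delta_pos": [-118,-181,-16],"angular": [0,0,0]},{"fingers": 45,"delta_pos": [-123,-188,-16],"angular": [0,0,0]},{"fingers": 45,"delta_pos": [-123,-188,-16],"angular": [0,0,0]},{"fingers": 45,"delta_pos": [-123,-188,-16],"angular": [0,0,0]}])

```text
clock: 24.25
tool_pos: [0.6739, -0.0852, 0.1642]
orientation: [180.0, -0.0, -153.1]
force: [-0.6, 1.1, -2.8]
opening: 0.0558
gripper_force: 30.0
```

>>> apply_moves(deltas=[{"fingers": 45,"delta_pos": [0,0,0],"angular": [0,0,0]},{"fingers": 45,"delta_pos": [0,0,0],"angular": [0,0,0]},{"fingers": 45,"delta_pos": [0,0,0],"angular": [0,0,0]},{"fingers": 45,"delta_pos": [0,0,0],"angular": [0,0,0]},{"fingers": 45,"delta_pos": [0,0,0],"angular": [0,0,0]}])

```text
clock: 24.75
tool_pos: [0.6747, -0.0854, 0.1647]
orientation: [-180.0, 0.0, -153.1]
force: [-0.2, 0.1, -2.9]
opening: 0.0561
gripper_force: 30.0
```

```bash
python3 -c "
from h import *
im=ctrl.snapshot('side');cv2.imwrite('pics/side1.png',im[:,:,::-1])
print('top',*blobs(ctrl.snapshot('top'),'top',*BLUE,0.044));o=ctrl.get_obs();print(o['tool_pos'],o['orientation'],o['qvel'].round(2))"
```

```text
top [ 509.9 -221.6   95.7   51.5  -19.9] [ 698.1 -125.5   62.8   34.8  -64. ]
[ 0.67469825 -0.08555422  0.16457091] [-1.79998504e+02  1.86031681e-03 -1.53125062e+02] [-0.06  0.06  0.06  0.04  0.05 -0.03]
```

View pics/side1.png

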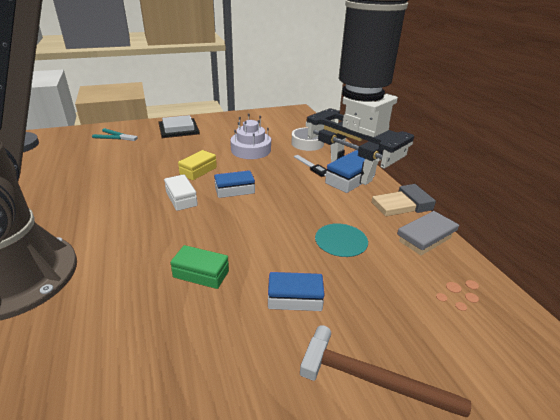

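The side view shows the tin gripped level at (350,170), above the pad (341,240). The silent tins stand upright at (295,290) and (235,183), and the bystanders are where they were. Handing in.

```bash
python3 -c "
from plant import ctrl
print(ctrl.close_job())"
```

```text
the job is handed in; nothing more can be done
None
```

The middle tin is the one that rattles, and I handed the job in at about 25 s with it gripped level about 15 cm above the teal pad. The right tin tested silent and is back in place; I left the left tin untouched and did not test it.

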